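# Load an empty vial rack under the hold-down bar

### The job

Load the empty vial rack that lies on the bench into the free lane of the rack bay, the lane whose green lamp is lit: slide it in level beneath the hold-down bar and push it fully home, until the sprung orange catch has sprung back behind it. Leave it standing upright there, and do not disturb the racks already in the bay, the timer or the box of caps.

Things in the scene. Friction and masses are not known exactly. Their poses are not given: they have to be found in the camera images.
- vial_rack: the rack to load: empty beige 10-place vial rack, a plain bar 26 (x) x 236 (y) x 44 (z) mm, 0.1 to 0.16 kg, at first upright on the bench. Both ends are alike; either may go in first. Origin at the centre of its underside, y along its length, z up. Grip it across its 26 mm width from above; fingertips 18 mm or more above its underside stay above the bay's guide rails
- bay: fixed rack bay: base plate 140 (x) x 308 (y) x 8 (z) mm with three lanes 29 mm wide along its y axis, centres at x = -40, 0, +40 mm, lane floor at z = 8 mm; racks go in towards -y. Origin at its underside, below the middle of seated racks. End stop face at y = -118 mm, 40 mm high: a rack is home when its ends are at y = -118 and +118 mm. Grey guide rails beside the lanes, tops at z = 22 mm
- mouth (a point): middle of the open +y end of the bay, at lane floor height, 172 mm from the bay's origin; axes as the bay's. Base plate and guide rails (11 mm wide, with pointed lead-in ends) begin here. The catches stand in the lanes behind it and do not give way downwards, so a rack cannot be lowered into a lane from above: its front end must go in here, level, just clear of the lane floor or sliding on it
- hold_bar (a point): middle of the underside of the fixed grey hold-down bar, which crosses all three lanes 26 mm wide, from y = +19 to +45 mm in the bay's frame. Underside at z = 55.5 mm, 3.5 mm above the top of a rack standing on the lane floor; bar top at 73.5 mm, screws and lamps up to 77 mm; its pillars stand outside the lanes at bay x = -61.5 and +61.5 mm
- free_lane (a point): point in the middle of the free lane, on the lane floor: where the origin of the loaded rack ends up. Axes as the bay's: y along the lane, +y towards the mouth, z up. The lit bright green lamp, 10 mm across, on top of the hold-down bar 32 mm towards the mouth from it marks this lane; the lamps of the two occupied lanes are dark
- catch_a (a joint): sprung orange catch of the lane at bay x = -40 mm, rad: 0 = at rest, standing out into the lane; up to 0.3 pushed aside. 32 mm arm, 10.5 to 20.5 mm above the bench, pivoted upright in the +x side rail at bay y = 151 mm; tip at y = 120.5 mm, 6 mm inside the lane. A rack sliding in pushes it aside (about 1 N, 0.15 rad); it springs back behind the rack in the last 2.5 mm before the stop
- catch_b (a joint): the same catch of the lane at bay x = 0
- catch_c (a joint): the same catch of the lane at bay x = +40 mm
- lane_rack_1: another empty rack of the same kind, already home in one lane of the bay, loose; origin at the centre of its underside; not to be moved
- lane_rack_2: a third such rack, home in another lane, loose; not to be moved
- bench_timer: bystander: white bench timer 62 x 66 x 19 mm lying on the bench, origin at the centre of its underside
- caps_box: bystander: smoked box of spare caps 72 x 102 x 49 mm on the bench, origin at the centre of its underside

How it is judged (in metres and radians):
On the way:
1. the rack is level in the free lane with its front under the hold-down bar, not yet home (y of vial_rack in the frame of free_lane between 0.01 and 0.135 m and x of vial_rack in the frame of free_lane between -0.004 and 0.004 m and z of vial_rack in the frame of free_lane below 0.005 m and angle between vial_rack's own z axis and vertical below 0.06 rad), for 0.1 s.
At the end, for the whole second after the job is handed in: the rack stands upright (within 0.05 rad) and at rest on the floor of the free lane, within 4 mm of home along the lane, 3 mm sideways and in height, and 0.03 rad in direction, and all three catches are sprung out (under 0.05 rad) (y of vial_rack in the frame of free_lane between -0.004 and 0.004 m and x of vial_rack in the frame of free_lane between -0.003 and 0.003 m and z of vial_rack in the frame of free_lane below 0.003 m and angle between vial_rack's own z axis and vertical below 0.05 rad and angle between the y axis of vial_rack and the y axis of free_lane, either way round below 0.03 rad and value of joint each of catch_a, catch_b, catch_c below 0.05 rad and linear speed of vial_rack below 0.01 m/s); the robot touches nothing.
It fails at once if a rack already in the bay was moved by more than 8 mm (distance of any of lane_rack_1, lane_rack_2 from where it was at the start of the episode above 0.008 m).
It fails at once if the timer or the box of caps was moved by more than 20 mm (distance of any of bench_timer, caps_box from where it was at the start of the episode above 0.02 m).
It also fails if it takes over 54 s, if anything falls off the work surface, if the arm or the gripper's body presses on something with over 40 N, if the wrist force passes 120 N, or if a joint passes its speed limit or range.

### The arm

A 7-joint arm with a two-finger parallel gripper is mounted at the origin on a cart in front of the work surface, level with it; the furniture and walls round the work are solid. World frame = base frame: x ahead of the robot, y to its left, z up, the work surface at z = 0. Lengths are in m, angles in degrees, forces in N, time in s.
With the tool pointing down it reaches from about 0.425 to 0.875 m from the base axis. Payload 4.7 kg.
Tool frame: the origin (TCP) lies between the finger pads; the fingertips stand 17 mm ahead of it and the grasp point (between the pads) lies 2 mm behind it; z points along the fingers, y is the line along which they close (so a half turn about z gives the same grasp; the last joint's range is limited). The gripper opens to 87 mm and grips with 3 to 60 N. Pads are 19 mm wide; open, the fingers measure 117 mm over their backs; the gripper's body (75 mm by 190 mm) begins 51 mm behind the grasp point.
Start: joints at [68.646, 18.392, -4.016, 83.108, 1.295, 78.541, -3.26], TCP at [0.245, -0.602, 0.24] pointing down, gripper open.
Joint ranges: [-163.93, 163.93], [-17.29, 119.83], [-79.2, 71.16], [3.27, 140.29], [-89.18, 269.18], [5.43, 117.66], [-154.24, 154.24]. Speed limits (degrees/s): [147.25, 147.25, 180, 180, 180, 180, 180].

### API

Orientations are given as [roll, pitch, yaw] about the fixed x, y, z axes, in that order (R = Rz(yaw) Ry(pitch) Rx(roll)).
In Python, from cell import env, cams gives the robot as it stands.
- The arm moves only by the shell command python3 -m pendant 'ROWS' [FORCE]. ROWS is JSON, a list of rows, each an object of numbers: "tx", "ty", "tz": the shift along the tool's x, y, z each as a share of 0.05 m, from -1 to 1; "spin": the turn about the tool's z as a share of 4 degrees, from -1 to 1; "claw": the closure, from 0 (fully open) to 1 (shut). A call has 1 to 10 rows; each row shifts and turns the commanded pose from where the row before left it, along the tool's axes as they then stand; what a row does not reach is not made up. A row lasts 1/8 s, in which the tool goes at most 62.5 mm and 10.7 degrees, less where a joint would pass 70% of its speed; a pose out of reach is approached as far as the arm can. A call with a number of a shift or a turn outside -1 to 1 is refused whole. A call with a gripper value outside its range is refused whole. The fingers move at their own pace and stop on an object; FORCE is the grip in N (left out, the last holds). Time passes only in rows, so rows that do not move let the fingers close. It gives the time, the measured TCP pose, the force, the opening and the grip force at its end, in the units of the state.
- env.get_obs(): the state, without advancing time (a new reading comes with each control period).
- cams.read_camera(name): name is "side" or "top" or "wrist"; returns the picture (384x512x3 uint8, red, green, blue); there is no depth.
- cams.camera_info(name): a dict with "fx", "fy", "cx", "cy" (pixels), "k1" (the pictures are not rectified: a ray, as slopes to the right and down, at radius r is drawn at 1 + k1 r^2 times it, then the intrinsics apply), "rvec" (rotation vector, rad) and "tvec" (3), from world to camera coordinates, as OpenCV has them. Camera axes: x right, y down, z forward; pixel columns grow to the right and rows downward; lengths in m; the calibration is good to about 2 mm. A picture is of the moment at which its call begins: read the wrist's pose just before it. camera_info takes no time and is no camera call; for the wrist camera it gives the pose at the moment of the call.
- env.sign_off(): hands the job in; it is judged then, once.
The state is a dict: "time_s": time; "qpos": joint angles; "joint_velocities": joint speeds; "effort": joint torques, N m; "tool_pos": TCP position; "tool_rot": TCP orientation; "force": force on the tool from outside, world axes, zero at the start; "wrist_torque": the same for the moment, N m; "grip_width": finger opening in m; "grasp_force": force on a finger pad.
Only numpy, scipy, OpenCV 4.12 (cv2) and the standard library are available. Lean on these libraries where they do the work, as an engineer would, in place of code of your own. Each camera call takes 0.05 s, during which the arm holds its last target. There are 200 camera calls.

## Working session

There is one attempt and no reset: what is moved stays moved. The work goes in short steps, Python scripts to look and compute and a shell command to move; the robot and the scene stay as the last step left them, time stands still between calls to the robot, and variables do not carry over. Pictures are saved under pics/ and viewed, at most 10 in all, crops included, and the job is handed in when it is done.

```bash
mkdir -p pics; ls
cat > h.py <<'E'
import numpy as np, cv2
from cell import env, cams
def snap(n,f):
    i=cams.camera_info(n); im=cams.read_camera(n); cv2.imwrite('pics/'+f+'.png',im[:,:,::-1]); np.save('pics/'+f,i,allow_pickle=True); return im,i
def load(f): return np.load('pics/'+f+'.npy',allow_pickle=True).item()
def ray(i,u,v):
    d=np.array([(u-i['cx'])/i['fx'],(v-i['cy'])/i['fy']]); s=d.copy()
    for _ in range(20): s=d/(1+i['k1']*(s@s))
    R=cv2.Rodrigues(np.array(i['rvec'],float))[0]; t=np.array(i['tvec'],float).ravel()
    return -R.T@t, R.T@np.array([*s,1])
def at(i,u,v,z):
    c,d=ray(i,u,v); return c+d*(z-c[2])/d[2]
def proj(i,P):
    R=cv2.Rodrigues(np.array(i['rvec'],float))[0]; p=R@np.array(P,float)+np.array(i['tvec'],float).ravel()
    s=p[:2]/p[2]; s=s*(1+i['k1']*(s@s)); return s*[i['fx'],i['fy']]+[i['cx'],i['cy']]
E
python3 - <<'E'
from h import *
for n in('top','side'): im,i=snap(n,n+'0'); print(i)
a=cv2.imread('pics/top0.png');cv2.imwrite('pics/top0b.png',cv2.resize(a,(800,600),interpolation=2))
o=env.get_obs();print(o)
E
```

```text
pics
{'fx': 415.72391135428467, 'fy': 415.72391135428467, 'cx': 261.8289617786579, 'cy': 191.62591841929955, 'k1': 0.024276639071531325, 'rvec': array([ 2.13211228, -2.10194809,  0.21858278]), 'tvec': array([0.01614525, 0.60719875, 1.12631069])}
{'fx': 402.75709414116915, 'fy': 402.75709414116915, 'cx': 255.20903863833152, 'cy': 190.99333991713962, 'k1': -0.005265382989109941, 'rvec': array([-0.01704872,  2.73202567, -1.52231598]), 'tvec': array([0.59463177, 0.07764639, 1.18088127])}
{'time_s': 0.1, 'qpos': array([68.64572668, 18.43420443, -4.01378945, 83.16819441,  1.29606287,
       78.54193304, -3.2591293 ]), 'joint_velocities': array([ 0.02260512, -0.09930578, -0.01759864, -0.2146945 ,  0.02790106,
        0.01744728,  0.04658871]), 'effort': array([ 8.43715443e-04, -4.92568624e+01, -4.05492447e-01, -3.13397563e+01,
       -6.42281352e-02,  3.96032492e-02,  3.55069267e-05]), 'tool_pos': array([ 0.24495178, -0.60156662,  0.23857506]), 'tool_rot': array([-1.79900954e+02,  7.13499499e-03,  2.21633099e+01]), 'force': array([ 0.35115101, -0.36672621,  0.50560723]), 'wrist_torque': array([-0.00397268, -0.04502315,  0.01594963]), 'grasp_force': 0.0, 'grip_width': 0.0870809061419671}
```

View pics/top0b.png

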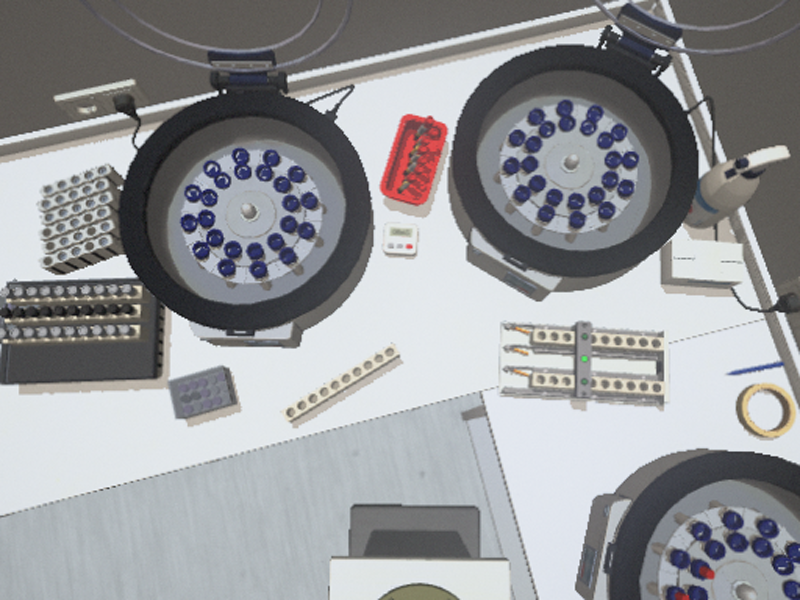

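View pics/side0.png

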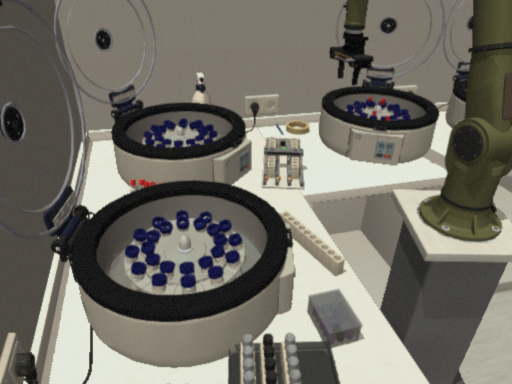

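The top view (800 px wide) shows the rack from (287,415) to (399,350). The bay spans about (500–667, 320–405) with its mouth on the left. The lit lamp is at (584,359) in the middle lane, the timer at (401,238) and the caps box at (204,392). I'll measure from crops.

Run:
```python
from h import *
i=load('top0'); a=cv2.imread('pics/top0.png')
s=1/1.5625
for n,u,v,z in[('rackA',287,415,.044),('rackB',399,350,.044),('lamp',584,359,.077),('mouthL',500,322,.008),('mouthR',501,398,.008),('endL',667,332,.008),('endR',664,405,.008),('timer',401,238,.019),('caps',204,392,.049),('centL',300,340,.05),('centR',530,295,.05)]:
    print(n,at(i,u*s,v*s,z).round(3))
c1=cv2.resize(a[215:275,175:265],(780,520),interpolation=cv2.INTER_CUBIC)
c1=a[200:275,175:265]; c2=a[195:270,310:435]
c=np.vstack([cv2.resize(x,(800,0) if 0 else (int(x.shape[1]*k),int(x.shape[0]*k)),interpolation=cv2.INTER_CUBIC) for x,k in[(c2,6)]])
cv2.imwrite('pics/c2.png',c); cv2.imwrite('pics/c1.png',cv2.resize(c1,None,fx=7,fy=7,interpolation=cv2.INTER_CUBIC))
```

```text
rackA [0.397 0.24  0.044]
rackB [0.516 0.042 0.044]
lamp [ 0.501 -0.286  0.077]
mouthL [ 0.577 -0.149  0.008]
mouthR [ 0.434 -0.148  0.008]
endL [ 0.562 -0.464  0.008]
endR [ 0.426 -0.449  0.008]
timer [0.736 0.042 0.019]
caps [0.435 0.389 0.049]
centL [0.531 0.222 0.05 ]
centR [ 0.621 -0.199  0.05 ]
```

View pics/c2.png

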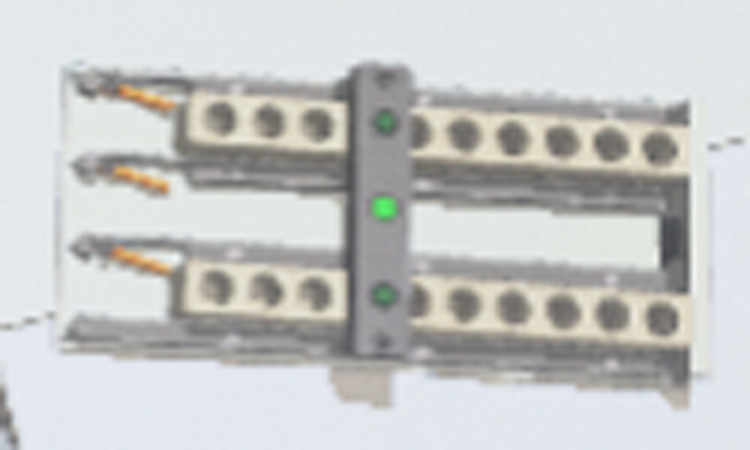

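View pics/c1.png

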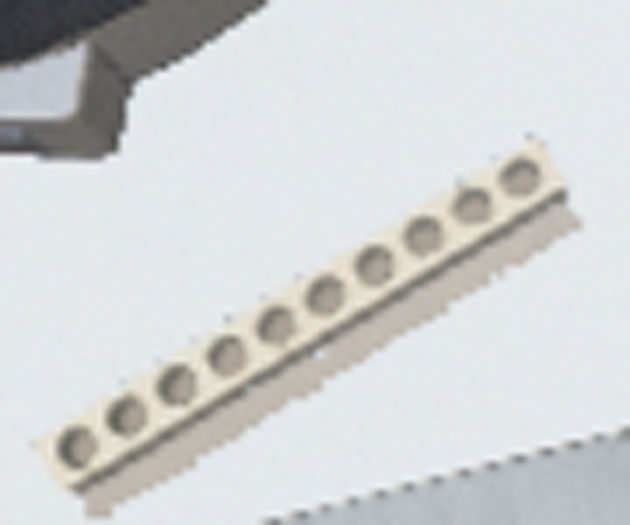

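Run:
```python
from h import *
i=load('top0')
f=lambda u,v,k,o,z: at(i,(u+.5)/k-.5+o[0],(v+.5)/k-.5+o[1],z)
ang=lambda a,b: np.degrees(np.arctan2(*(a-b)[[1,0]]))
U=[f(218,119,6,(310,195),.052),f(660,148,6,(310,195),.052)];L=[f(215,287,6,(310,195),.052),f(662,319,6,(310,195),.052)]
R=[f(78,447,7,(175,200),.044),f(521,177,7,(175,200),.044)]
for n,p in(('U',U),('L',L),('R',R)): print(n,np.round(p,4).tolist(),'len',np.linalg.norm(p[0]-p[1]),'ang',ang(p[0],p[1]),'mid',(p[0]+p[1])/2)
c=(sum(U)+sum(L))/4; print('free lane',c, 'lane sep',np.linalg.norm(sum(U)/2-sum(L)/2))
l=f(385,208,6,(310,195),.077);print('lamp',l, l-c)
```

```text
U [[0.5461, -0.2156, 0.052], [0.5355, -0.4239, 0.052]] len 0.2085387195098108 ang 87.07019447634514 mid [ 0.54079536 -0.31975344  0.052     ]
L [[0.4667, -0.212, 0.052], [0.4551, -0.4197, 0.052]] len 0.20797773133295092 ang 86.8134965115777 mid [ 0.46090499 -0.31584799  0.052     ]
R [[0.4026, 0.2346, 0.044], [0.5132, 0.06, 0.044]] len 0.20666392321317079 ang 122.36061056174556 mid [0.45788555 0.14729279 0.044     ]
free lane [ 0.50085018 -0.31780072  0.052     ] lane sep 0.07998577270822745
lamp [ 0.50208206 -0.28618648  0.077     ] [0.00123188 0.03161424 0.025     ]
```

```bash
python3 -m pendant '[{"spin":-1},{"spin":-1},{"spin":-1},{"spin":-1},{"spin":-1},{"spin":-1},{"spin":-1},{"spin":-1},{"spin":-1},{"spin":-1}]'
python3 -m pendant '[{"spin":-1},{"spin":-1},{"spin":-1},{"spin":-1},{"spin":-1},{"spin":-1},{"spin":-1},{"spin":-1},{"spin":-1},{"spin":-1}]'
python3 - <<'E'
from h import *
i=load('top0'); s=.64
print('cam',ray(i,100,100)[0])
for n,u,v in[('Lpanel',300,345),('Lpanel2',203,345),('Lrim',250,335),('Lrim',310,320),('Rrim',575,277),('Rrim',500,252),('Rpanel',545,298),('Rpanel2',470,258)]:
    print(n,*[at(i,u*s,v*s,z).round(3) for z in(.02,.1,.2)])
E
```

```text
cam [0.36893274 0.02791994 1.22500443]
Lpanel [0.526 0.227 0.02 ] [0.515 0.214 0.1  ] [0.502 0.197 0.2  ]
Lpanel2 [0.523 0.407 0.02 ] [0.513 0.381 0.1  ] [0.5  0.35 0.2 ]
Lrim [0.543 0.321 0.02 ] [0.532 0.301 0.1  ] [0.517 0.277 0.2  ]
Lrim [0.573 0.21  0.02 ] [0.56  0.198 0.1  ] [0.543 0.183 0.2  ]
Rrim [ 0.664 -0.291  0.02 ] [ 0.644 -0.27   0.1  ] [ 0.62  -0.243  0.2  ]
Rrim [ 0.711 -0.149  0.02 ] [ 0.688 -0.137  0.1  ] [ 0.66  -0.122  0.2  ]
Rpanel [ 0.622 -0.233  0.02 ] [ 0.605 -0.215  0.1  ] [ 0.584 -0.194  0.2  ]
Rpanel2 [ 0.698 -0.091  0.02 ] [ 0.676 -0.083  0.1  ] [ 0.649 -0.073  0.2  ]invalid input at $[0]: expected keys tx, ty, tz, spin, claw
invalid input at $[0]: expected keys tx, ty, tz, spin, claw
```

Run:
```python
import cv2
a=cv2.imread('pics/side0.png')[80:350,60:360]
cv2.imwrite('pics/s1.png',cv2.resize(a,(660,594),interpolation=cv2.INTER_CUBIC))
```

```text
(no output)
```

View pics/s1.png

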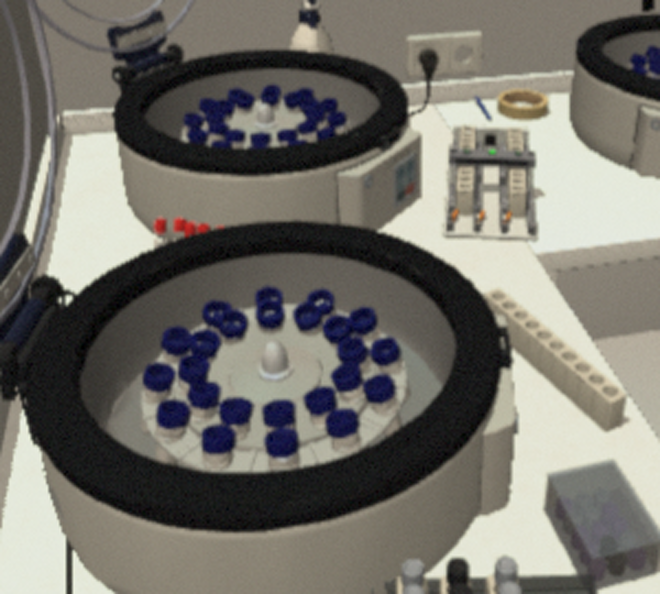

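The side view shows the left centrifuge's panel close to the rack, so I'll grip with the tool offset away from it. Every row needs all five keys.

```bash
S='x'; 
python3 -m pendant '[{"tx":0,"ty":0,"tz":0,"spin":-1,"claw":0},{"tx":0,"ty":0,"tz":0,"spin":-1,"claw":0},{"tx":0,"ty":0,"tz":0,"spin":-1,"claw":0},{"tx":0,"ty":0,"tz":0,"spin":-1,"claw":0},{"tx":0,"ty":0,"tz":0,"spin":-1,"claw":0},{"tx":0,"ty":0,"tz":0,"spin":-1,"claw":0},{"tx":0,"ty":0,"tz":0,"spin":-1,"claw":0},{"tx":0,"ty":0,"tz":0,"spin":-1,"claw":0},{"tx":0,"ty":0,"tz":0,"spin":-1,"claw":0},{"tx":0,"ty":0,"tz":0,"spin":-1,"claw":0}]'
python3 -m pendant '[{"tx":0,"ty":0,"tz":0,"spin":-1,"claw":0},{"tx":0,"ty":0,"tz":0,"spin":-1,"claw":0},{"tx":0,"ty":0,"tz":0,"spin":-1,"claw":0},{"tx":0,"ty":0,"tz":0,"spin":-1,"claw":0},{"tx":0,"ty":0,"tz":0,"spin":-1,"claw":0},{"tx":0,"ty":0,"tz":0,"spin":-1,"claw":0},{"tx":0,"ty":0,"tz":0,"spin":-1,"claw":0},{"tx":0,"ty":0,"tz":0,"spin":-1,"claw":0},{"tx":0,"ty":0,"tz":0,"spin":-1,"claw":0},{"tx":0,"ty":0,"tz":0,"spin":-1,"claw":0}]'
python3 -m pendant '[{"tx":0,"ty":0,"tz":0,"spin":-1,"claw":0},{"tx":0,"ty":0,"tz":0,"spin":-1,"claw":0},{"tx":0,"ty":0,"tz":0,"spin":-1,"claw":0},{"tx":0,"ty":0,"tz":0,"spin":-1,"claw":0},{"tx":0,"ty":0,"tz":0,"spin":-1,"claw":0},{"tx":0,"ty":0,"tz":0,"spin":0,"claw":0}]'
```

```text
time_s: 1.35
tool_pos: [0.245, -0.6017, 0.2389]
tool_rot: [-179.9, -0.0, 62.3]
force: [0.4, 0.2, -0.6]
grip_width: 0.087
grasp_force: 0.0
time_s: 2.6
tool_pos: [0.245, -0.6017, 0.2389]
tool_rot: [-180.0, -0.1, 102.3]
force: [-0.4, -0.5, 0.0]
grip_width: 0.0868
grasp_force: 0.0
time_s: 3.35
tool_pos: [0.2451, -0.6018, 0.239]
tool_rot: [180.0, -0.1, 122.1]
force: [-0.6, -0.6, 0.4]
grip_width: 0.087
grasp_force: 0.0
```

```bash
python3 -m pendant '[{"tx":0.54,"ty":0.84,"tz":0,"spin":0,"claw":0},{"tx":0.54,"ty":0.84,"tz":0,"spin":0,"claw":0},{"tx":0.54,"ty":0.84,"tz":0,"spin":0,"claw":0},{"tx":0.54,"ty":0.84,"tz":0,"spin":0,"claw":0},{"tx":0.54,"ty":0.84,"tz":0,"spin":0,"claw":0},{"tx":0.54,"ty":0.84,"tz":0,"spin":0,"claw":0},{"tx":0.54,"ty":0.84,"tz":0,"spin":0,"claw":0},{"tx":0.54,"ty":0.84,"tz":0,"spin":0,"claw":0},{"tx":0.54,"ty":0.84,"tz":0,"spin":0,"claw":0},{"tx":0.54,"ty":0.84,"tz":0,"spin":0,"claw":0}]'
python3 -m pendant '[{"tx":0.6,"ty":0.28,"tz":0,"spin":0,"claw":0},{"tx":0.6,"ty":0.28,"tz":0,"spin":0,"claw":0},{"tx":0.6,"ty":0.28,"tz":0,"spin":0,"claw":0},{"tx":0.6,"ty":0.28,"tz":0,"spin":0,"claw":0},{"tx":0.6,"ty":0.28,"tz":0,"spin":0,"claw":0},{"tx":0.6,"ty":0.28,"tz":0,"spin":0,"claw":0},{"tx":0.6,"ty":0.28,"tz":0,"spin":0,"claw":0},{"tx":0.6,"ty":0.28,"tz":0,"spin":0,"claw":0},{"tx":0.6,"ty":0.28,"tz":0,"spin":0,"claw":0},{"tx":0.6,"ty":0.28,"tz":0,"spin":0,"claw":0}]'
python3 -m pendant '[{"tx":0,"ty":0,"tz":0,"spin":0,"claw":0},{"tx":0,"ty":0,"tz":0,"spin":0,"claw":0}]'
python3 -c "
from h import *
snap('wrist','w1')"
```

```text
time_s: 4.6
tool_pos: [0.4574, -0.1484, 0.2396]
tool_rot: [-180.0, 0.0, 122.1]
force: [-0.4, -1.4, 0.3]
grip_width: 0.0871
grasp_force: 0.0
time_s: 5.85
tool_pos: [0.4154, 0.1796, 0.2395]
tool_rot: [-180.0, 0.1, 122.1]
force: [0.8, 0.5, 0.4]
grip_width: 0.0871
grasp_force: 0.0
time_s: 6.1
tool_pos: [0.4158, 0.1779, 0.2394]
tool_rot: [-180.0, 0.0, 122.1]
force: [-0.2, 0.2, 0.6]
grip_width: 0.087
grasp_force: 0.0
```

View pics/w1.png

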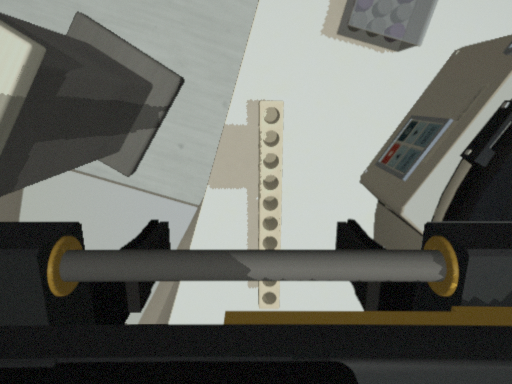

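The wrist view shows the rack upright at u≈270, with holes from (272,115) to (269,298). The panel's nearest corner is at (362,181).

Run:
```python
from h import *
i=load('w1'); a=at(i,272,115,.044); b=at(i,269,298,.044)
print(a,b,np.linalg.norm(a-b),np.degrees(np.arctan2(a[1]-b[1],a[0]-b[0])),(a+b)/2)
for z in(0,.05,.1,.15):print(at(i,362,181,z).round(3),at(i,384,207,z).round(3))
th=np.radians(122.1); X=np.array([np.cos(th),np.sin(th)]);Y=np.array([X[1],-X[0]])
p=env.get_obs()['tool_pos'][:2]; d=((a+b)/2)[:2]-p; print('centre rel tool x,y',d@X,d@Y)
for z in(0,.05,.1,.15):print(z,(at(i,362,181,z)[:2]-p)@X,(at(i,362,181,z)[:2]-p)@Y)
```

```text
[0.40187036 0.234489   0.044     ] [0.51176217 0.05878218 0.044     ] 0.2072416363903702 122.02297837298224 [0.45681626 0.14663559 0.044     ]
[0.537 0.227 0.   ] [0.579 0.215 0.   ]
[0.516 0.228 0.05 ] [0.553 0.218 0.05 ]
[0.496 0.229 0.1  ] [0.527 0.221 0.1  ]
[0.475 0.231 0.15 ] [0.5   0.223 0.15 ]
centre rel tool x,y -0.0478487595611829 0.01821588252431388
0 -0.022678582198279094 0.12874165665969856
0.05 -0.010542753374960759 0.11185819843415469
0.1 0.001593075448357664 0.0949747402086107
0.15 0.013728904271676048 0.07809128198306682
```

```bash
python3 -m pendant '[{"tx":0,"ty":0,"tz":0.7,"spin":0,"claw":0},{"tx":0,"ty":0,"tz":0.7,"spin":0,"claw":0},{"tx":0,"ty":0,"tz":0.7,"spin":0,"claw":0},{"tx":0,"ty":0,"tz":0.7,"spin":0,"claw":0},{"tx":0,"ty":0,"tz":0.6,"spin":0,"claw":0},{"tx":0,"ty":0,"tz":0.4,"spin":0,"claw":0},{"tx":0,"ty":0,"tz":0.25,"spin":0,"claw":0},{"tx":0,"ty":0,"tz":0,"spin":0,"claw":0},{"tx":0,"ty":0,"tz":0,"spin":0,"claw":0.3}]' 30
python3 -m pendant '[{"tx":0,"ty":0,"tz":0,"spin":0,"claw":0.5},{"tx":0,"ty":0,"tz":0,"spin":0,"claw":0.6},{"tx":0,"ty":0,"tz":0,"spin":0,"claw":0.8},{"tx":0,"ty":0,"tz":0,"spin":0,"claw":1},{"tx":0,"ty":0,"tz":0,"spin":0,"claw":1},{"tx":0,"ty":0,"tz":0,"spin":0,"claw":1},{"tx":0,"ty":0,"tz":0,"spin":0,"claw":1}]' 40
```

```text
time_s: 7.28
tool_pos: [0.4165, 0.1786, 0.0377]
tool_rot: [179.9, 0.0, 122.1]
force: [-0.2, 0.9, 0.2]
grip_width: 0.0829
grasp_force: 0.0
time_s: 8.15
tool_pos: [0.4159, 0.1788, 0.0371]
tool_rot: [180.0, 0.0, 122.2]
force: [1.4, 0.6, 1.8]
grip_width: 0.0255
grasp_force: 38.8
```

```bash
python3 -m pendant '[{"tx":0,"ty":0,"tz":-0.3,"spin":0,"claw":1},{"tx":0,"ty":0,"tz":-0.5,"spin":0,"claw":1},{"tx":0,"ty":0,"tz":-0.5,"spin":0,"claw":1},{"tx":0,"ty":0,"tz":-0.3,"spin":0,"claw":1},{"tx":-0.4,"ty":0,"tz":0,"spin":0,"claw":1},{"tx":-0.6,"ty":0,"tz":0,"spin":0,"claw":1},{"tx":-0.6,"ty":0,"tz":0,"spin":0,"claw":1},{"tx":-0.7,"ty":0,"tz":0,"spin":0,"claw":1},{"tx":-0.7,"ty":0,"tz":0,"spin":0,"claw":1},{"tx":-0.5,"ty":0.26,"tz":0,"spin":0,"claw":1}]'
python3 -m pendant '[{"tx":0,"ty":0,"tz":0,"spin":0.9,"claw":1},{"tx":0,"ty":0,"tz":0,"spin":0.9,"claw":1},{"tx":0,"ty":0,"tz":0,"spin":0.9,"claw":1},{"tx":0,"ty":0,"tz":0,"spin":0.9,"claw":1},{"tx":0,"ty":0,"tz":0,"spin":0.9,"claw":1},{"tx":0,"ty":0,"tz":0,"spin":0.9,"claw":1},{"tx":0,"ty":0,"tz":0,"spin":0.9,"claw":1},{"tx":0,"ty":0,"tz":0,"spin":0.9,"claw":1},{"tx":0,"ty":0,"tz":0,"spin":0.9,"claw":1},{"tx":0,"ty":0,"tz":0,"spin":0.7,"claw":1}]'
python3 -m pendant '[{"tx":0,"ty":0,"tz":0,"spin":0,"claw":1},{"tx":0,"ty":0,"tz":0,"spin":0,"claw":1}]'
python3 - <<'E'
from h import *
w,_=snap('wrist','w2'); t,_=snap('top','t2'); s,_=snap('side','s2')
a=cv2.resize(t[185:275,200:440],(800,300),interpolation=cv2.INTER_CUBIC)
b=cv2.resize(w,(400,300)); c=cv2.resize(s[120:240,230:390],(400,300),interpolation=cv2.INTER_CUBIC)
cv2.imwrite('pics/m2.png',np.vstack([a,np.hstack([b,c])])[:,:,::-1])
E
```

```text
time_s: 9.4
tool_pos: [0.5195, 0.0331, 0.1149]
tool_rot: [-179.8, -0.0, 121.9]
force: [0.6, 0.7, -0.8]
grip_width: 0.025
grasp_force: 38.9
time_s: 10.65
tool_pos: [0.519, 0.0355, 0.115]
tool_rot: [-179.8, 0.0, 86.8]
force: [0.3, -0.3, -0.6]
grip_width: 0.0251
grasp_force: 38.9
time_s: 10.9
tool_pos: [0.5195, 0.0366, 0.1161]
tool_rot: [-179.9, 0.0, 87.0]
force: [0.2, -0.6, -1.1]
grip_width: 0.0253
grasp_force: 38.9
```

View pics/m2.png

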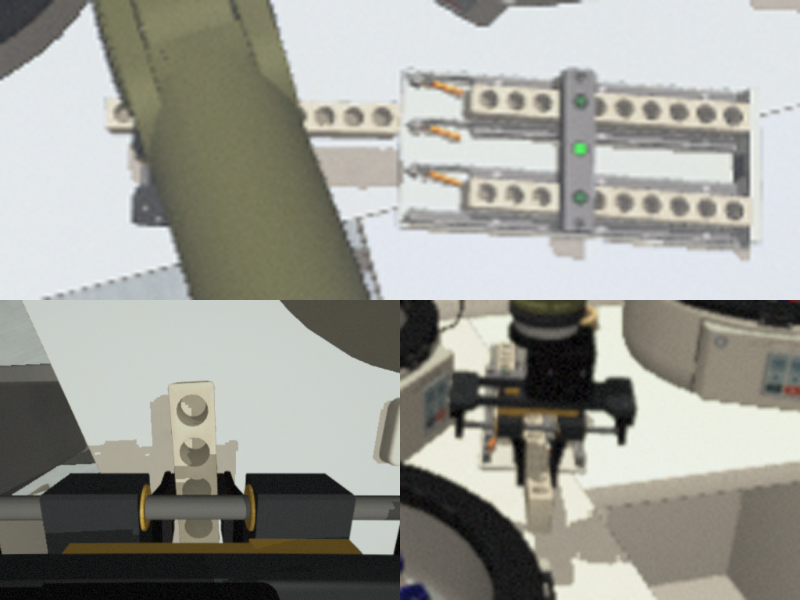

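Run:
```python
from h import *
th=np.radians(86.95); X=np.array([np.cos(th),np.sin(th)]);Y=np.array([X[1],-X[0]])
o=env.get_obs(); p=o['tool_pos'][:2]; print(o['tool_pos'],o['tool_rot'],o['wrist_torque'])
w=load('w2');t=load('t2')
for z in(.113,.123,.133):
  for n,i,u,v in(('rear1',w,246,138),('rear2',w,248.5,195),('front1',t,314.3,220),('front2',t,306.4,220)):
    q=at(i,u,v,z)[:2]-p; print(z,n,(q@X).round(4),(q@Y).round(4))
c=np.array([.50085,-.3178]); d=p-c; print('lane offs y,x',d@X,d@Y)
```

```text
[0.51985701 0.03712654 0.11670491] [-1.79968698e+02  4.40737933e-03  8.69723094e+01] [ 0.0782404  -0.05189219 -0.01244548]
0.113 rear1 0.0527 -0.004
0.113 rear2 0.0265 -0.003
0.113 front1 -0.1543 0.0088
0.113 front2 -0.1331 0.0074
0.123 rear1 0.0538 -0.0038
0.123 rear2 0.0293 -0.0028
0.123 front1 -0.1531 0.0074
0.123 front2 -0.132 0.006
0.133 rear1 0.0549 -0.0036
0.133 rear2 0.0322 -0.0027
0.133 front1 -0.1518 0.006
0.133 front2 -0.131 0.0045
lane offs y,x 0.3554350941395504 9.536608009776171e-05
```

Run:
```python
from h import *
t=cv2.imread('pics/t2.png');w=cv2.imread('pics/w2.png');s=cv2.imread('pics/s2.png')
R=lambda a,k:cv2.resize(a,None,fx=k,fy=k,interpolation=cv2.INTER_CUBIC)
A=R(t[205:235,225:265],10)  #400x300
B=R(t[205:235,285:325],10)
C=R(w[95:245,150:350],2)
D=R(s[155:215,265:345],5)
cv2.imwrite('pics/m3.png',np.vstack([np.hstack([A,B]),np.hstack([C,D])]))
```

```text
(no output)
```

View pics/m3.png

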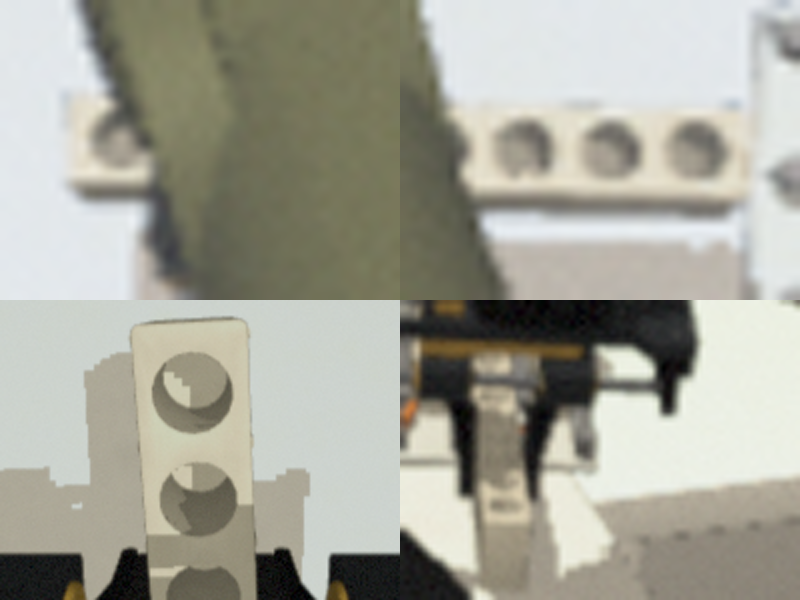

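```bash
cat > fit.py <<'E'
from h import *
from scipy.optimize import least_squares
o=env.get_obs(); p=o['tool_pos']
w=load('w2');t=load('t2')
obs=[(w,0,.1035,246,140.75),(w,0,.0805,249.25,193.75),(w,-.013,.118,215.25,105.75),(w,.013,.118,273.75,104.25),
(t,0,.1035,236.55,218.35),(t,0,-.1035,314.05,219.55),(t,0,-.0805,305.65,219.45),(t,0,-.0575,296.85,219.35)]
def P(x,a,b):
    yaw,pit,g,lat,h=x; r=b-g
    X=np.array([np.cos(yaw),np.sin(yaw)]);Y=np.array([X[1],-X[0]])
    return [*(p[:2]+X*r*np.cos(pit)+Y*(lat+a)), p[2]+h+r*np.sin(pit)]
def res(x): return np.concatenate([[*(proj(i,P(x,a,b))-[u,v])*(1 if i is t else .5)] for i,a,b,u,v in obs]+[[(x[3])/.002,(x[4]-.007)/.002]])
s=least_squares(res,[np.radians(87),0,.046,0,.007],x_scale=[.05,.05,.01,.002,.002])
print(np.degrees(s.x[:2]),s.x[2:]*1e3); print(s.fun.round(1))
E
python3 fit.py
```

```text
[89.65213779 -7.87419615] [50.48385944 -1.2506862   7.39325211]
[ 0.2 -0.6 -0.1 -0.7 -0.5  0.4  0.8 -0.3  0.8  0.9  1.1 -0.2  0.6 -0.1
  0.6  0.  -0.6  0.2]
```

```bash
cat >> fit.py <<'E'
print('wcam',ray(w,256,192)[0]-p, ray(w,256,192)[1])
full=list(obs)
for name,ob in(('all',full),('w',full[:4]),('t',full[4:])):
    obs=ob
    for pit in(-8,-4,0,4,8):
        q=least_squares(lambda y:res([y[0],np.radians(pit),*y[1:]]),[1.52,.046,0,.007],x_scale=[.05,.01,.002,.002]); print(name,pit,q.cost.round(2),np.degrees(q.x[0]).round(2),(q.x[1:]*1e3).round(1))
E
python3 fit.py
```

```text
[89.65213779 -7.87419615] [50.48385944 -1.2506862   7.39325211]
[ 0.2 -0.6 -0.1 -0.7 -0.5  0.4  0.8 -0.3  0.8  0.9  1.1 -0.2  0.6 -0.1
  0.6  0.  -0.6  0.2]
wcam [0.00276998 0.06890594 0.14418095] [-0.0050424  -0.26759157 -0.96362635]
all -8 2.88 89.64 [50.5 -1.3  7.4]
all -4 3.05 89.99 [50.7 -0.9  6.5]
all 0 3.61 90.32 [50.7 -0.5  5.6]
all 4 5.4 90.63 [50.5 -0.1  4.9]
all 8 10.25 90.92 [50.1  0.2  4.1]
w -8 1.0 90.02 [50.7 -1.   7.2]
w -4 1.43 89.94 [50.9 -1.   6.3]
w 0 2.73 89.85 [50.9 -1.   5.5]
w 4 4.79 89.77 [50.6 -1.   4.6]
w 8 7.62 89.69 [50.  -1.   3.8]
t -8 0.08 88.9 [48.4  0.2  7. ]
t -4 0.05 89.45 [48.6  0.2  7. ]
t 0 0.03 90.0 [49.2  0.2  7. ]
t 4 0.13 90.54 [50.3  0.2  7.1]
t 8 0.76 91.08 [51.7  0.2  7.3]
```

The rack sits about 3° off the pads, and its pitch is uncertain. I'll set it down on the bench here to level it, regrip it squarely, then look again.

```bash
python3 -m pendant '[{"tx":0,"ty":0,"tz":0.4,"spin":0,"claw":1},{"tx":0,"ty":0,"tz":0.5,"spin":0,"claw":1},{"tx":0,"ty":0,"tz":0.4,"spin":0,"claw":1},{"tx":0,"ty":0,"tz":0.2,"spin":0,"claw":1},{"tx":0,"ty":0,"tz":0.06,"spin":0,"claw":1},{"tx":0,"ty":0,"tz":0,"spin":0,"claw":1},{"tx":0,"ty":0,"tz":0,"spin":0,"claw":0.55},{"tx":0,"ty":0,"tz":0,"spin":0,"claw":0.55},{"tx":0,"ty":0,"tz":0,"spin":0,"claw":0.55}]' 10
python3 -m pendant '[{"tx":0,"ty":0,"tz":0,"spin":0,"claw":1},{"tx":0,"ty":0,"tz":0,"spin":0,"claw":1},{"tx":0,"ty":0,"tz":0,"spin":0,"claw":1},{"tx":0,"ty":0,"tz":0,"spin":0,"claw":1},{"tx":0,"ty":0,"tz":0,"spin":0,"claw":1}]' 50
python3 - <<'E'
from h import *
w,_=snap('wrist','w4'); t,_=snap('top','t4'); print(env.get_obs()['tool_pos'],env.get_obs()['tool_rot'])
t=t[:,:,::-1];w=w[:,:,::-1]
R=lambda a,k:cv2.resize(a,None,fx=k,fy=k,interpolation=cv2.INTER_CUBIC)
cv2.imwrite('pics/m4.png',np.vstack([np.hstack([R(t[205:235,225:265],10),R(t[205:235,285:325],10)]),np.hstack([R(w[95:245,150:350],2),R(t[200:245,290:350],20/3)])]))
E
```

```text
time_s: 12.18
tool_pos: [0.5203, 0.0373, 0.0394]
tool_rot: [180.0, 0.0, 87.0]
force: [-0.3, 0.0, 0.1]
grip_width: 0.0385
grasp_force: 0.0
time_s: 12.8
tool_pos: [0.5201, 0.0374, 0.0391]
tool_rot: [180.0, 0.0, 87.0]
force: [-0.0, 0.2, 0.5]
grip_width: 0.0248
grasp_force: 50.0
[0.52004984 0.03736839 0.03905563] [1.79993112e+02 4.78399588e-03 8.69612984e+01]
```

View pics/m4.png

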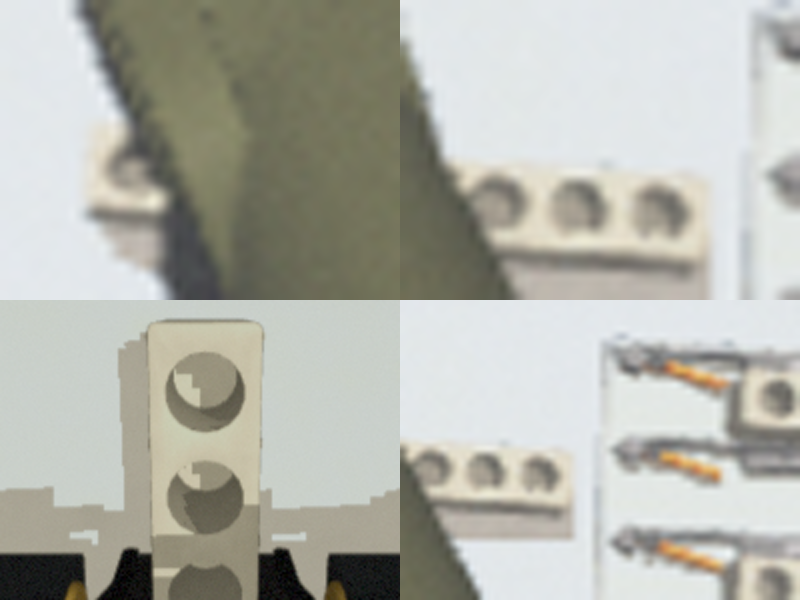

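Run:
```python
from h import *
t=load('t4'); c=np.array([.50085,-.3178]); th=np.radians(86.95)
X=np.array([np.cos(th),np.sin(th)]);Y=np.array([X[1],-X[0]])
for n,u,v in(('f1',310.65,225.85),('f2',302.55,225.35),('f3',294.55,224.85),('rear',225+13.2,205+16.4)):
    q=at(t,u,v,.044)[:2]-c; print(n,q@X,q@Y)
q=env.get_obs()['tool_pos'][:2]-c; print('tcp',q@X,q@Y)
w=load('w4')
for u,v in((252,140.5),(252,193.5)): q=at(w,u,v,.044)[:2]-c; print('w',q@X,q@Y)
```

```text
f1 0.20231000152007908 0.0012937829688753392
f2 0.22542692387722135 0.0011536828030591295
f3 0.24827198902746736 0.001034516059056009
rear 0.40942711913641533 3.3572580017699183e-05
tcp 0.3556868666621905 0.0002750587115638715
w 0.4087289367891265 -0.0007289551010841345
w 0.3856517517268584 -0.0007220994446406743
```

```bash
python3 -m pendant '[{"tx":0,"ty":0,"tz":-0.12,"spin":0,"claw":1},{"tx":0,"ty":-0.01,"tz":-0.1,"spin":0,"claw":1},{"tx":0,"ty":0,"tz":0,"spin":0,"claw":1},{"tx":0,"ty":0,"tz":0,"spin":0,"claw":1}]' 55
python3 - <<'E'
from h import *
o=env.get_obs(); print(o['tool_pos'],o['tool_rot'])
snap('wrist','w5'); snap('top','t5')
a=cv2.imread('pics/w4.png',0);b=cv2.imread('pics/w5.png',0)
# motion of rear end in wrist frame (tilt check)
T=a[95:240,215:290]; r=cv2.matchTemplate(b[80:255,200:305],T,cv2.TM_CCOEFF_NORMED); print(cv2.minMaxLoc(r),'expect (15,15)')
E
```

```text
time_s: 13.4
tool_pos: [0.5194, 0.0373, 0.05]
tool_rot: [-180.0, 0.0, 87.0]
force: [-0.3, 0.4, -1.3]
grip_width: 0.0247
grasp_force: 55.0
[0.51940661 0.03731983 0.05001305] [-1.79997890e+02  1.19260401e-02  8.69557331e+01]
(0.29728540778160095, 0.9921267032623291, (0, 0), (15, 15)) expect (15,15)
```

The rack stayed level on lift (the template match shows no shift), with its underside 11 mm above the bench. Entering now.

```bash
python3 -m pendant '[{"tx":-0.2,"ty":0,"tz":0,"spin":0,"claw":1},{"tx":-0.2,"ty":0,"tz":0,"spin":0,"claw":1},{"tx":-0.2,"ty":0,"tz":0,"spin":0,"claw":1},{"tx":-0.2,"ty":0,"tz":0.02,"spin":0,"claw":1},{"tx":-0.2,"ty":0,"tz":0.02,"spin":0,"claw":1},{"tx":-0.2,"ty":0,"tz":0,"spin":0,"claw":1},{"tx":0,"ty":0,"tz":0,"spin":0,"claw":1},{"tx":0,"ty":0,"tz":0,"spin":0,"claw":1}]'
python3 - <<'E'
from h import *
o=env.get_obs(); c=np.array([.50085,-.3178]); th=np.radians(86.95)
X=np.array([np.cos(th),np.sin(th)]);Y=np.array([X[1],-X[0]]); q=o['tool_pos'][:2]-c; print('tcp',q@X,q@Y,o['wrist_torque'])
E
```

```text
time_s: 14.5
tool_pos: [0.516, -0.0225, 0.0479]
tool_rot: [-180.0, 0.0, 87.0]
force: [-1.0, -0.2, -1.1]
grip_width: 0.025
grasp_force: 55.0
tcp 0.29572814305742284 -0.0005774030089379259 [-0.01370702  0.20692741 -0.19581461]
```

```bash
python3 -m pendant '[{"tx":-0.3,"ty":0,"tz":0,"spin":0,"claw":1},{"tx":-0.3,"ty":0,"tz":0,"spin":0,"claw":1},{"tx":-0.3,"ty":0,"tz":0,"spin":0,"claw":1},{"tx":-0.3,"ty":0,"tz":0,"spin":0,"claw":1},{"tx":-0.3,"ty":0,"tz":0,"spin":0,"claw":1},{"tx":0,"ty":0,"tz":0,"spin":0,"claw":1}]'
python3 -m pendant '[{"tx":-0.3,"ty":0,"tz":0,"spin":0,"claw":1},{"tx":-0.3,"ty":0,"tz":0,"spin":0,"claw":1},{"tx":-0.3,"ty":0,"tz":0,"spin":0,"claw":1},{"tx":-0.3,"ty":0,"tz":0,"spin":0,"claw":1},{"tx":-0.3,"ty":0,"tz":0,"spin":0,"claw":1},{"tx":-0.2,"ty":0,"tz":0,"spin":0,"claw":1},{"tx":0,"ty":0,"tz":0.02,"spin":0,"claw":1},{"tx":0,"ty":0,"tz":0,"spin":0,"claw":1}]'
python3 - <<'E'
from h import *
o=env.get_obs(); c=np.array([.50085,-.3178]); th=np.radians(86.95)
X=np.array([np.cos(th),np.sin(th)]);Y=np.array([X[1],-X[0]]); q=o['tool_pos'][:2]-c; print('tcp',q@X,q@Y,o['wrist_torque'])
w,_=snap('wrist','w6')
a=cv2.imread('pics/w4.png',0);b=cv2.imread('pics/w6.png',0)
r=cv2.matchTemplate(b[80:255,200:305],a[95:240,215:290],cv2.TM_CCOEFF_NORMED); print(cv2.minMaxLoc(r),'expect (15,15)')
E
```

```text
time_s: 15.25
tool_pos: [0.512, -0.0996, 0.0479]
tool_rot: [-180.0, 0.1, 86.8]
force: [-0.8, -0.4, -1.3]
grip_width: 0.0252
grasp_force: 55.0
time_s: 16.25
tool_pos: [0.5078, -0.1822, 0.0471]
tool_rot: [-180.0, 0.0, 87.0]
force: [-1.4, -0.6, -1.2]
grip_width: 0.0248
grasp_force: 55.0
tcp 0.13578958839589322 -0.00023527909630599583 [-0.19417808  0.19607333 -0.01156693]
(0.3104879856109619, 0.8526025414466858, (0, 0), (15, 15)) expect (15,15)
```

```bash
python3 -m pendant '[{"tx":0,"ty":0,"tz":0,"spin":0,"claw":0.5},{"tx":0,"ty":0,"tz":0,"spin":0,"claw":0.5},{"tx":0,"ty":0,"tz":0,"spin":0,"claw":0.5},{"tx":0,"ty":0,"tz":-0.5,"spin":0,"claw":0.5},{"tx":0,"ty":0,"tz":-0.6,"spin":0,"claw":0.5},{"tx":0.5,"ty":0,"tz":0,"spin":0,"claw":0.5},{"tx":0.7,"ty":0,"tz":0,"spin":0,"claw":0.6},{"tx":0.8,"ty":0,"tz":0,"spin":0,"claw":0.8},{"tx":0,"ty":0,"tz":0,"spin":0,"claw":1}]' 20
python3 -m pendant '[{"tx":0,"ty":0,"tz":0,"spin":0,"claw":1},{"tx":0,"ty":0,"tz":0,"spin":0,"claw":1},{"tx":0,"ty":0,"tz":0.5,"spin":0,"claw":1},{"tx":0,"ty":0,"tz":0.6,"spin":0,"claw":1},{"tx":0,"ty":0,"tz":0,"spin":0,"claw":1},{"tx":0,"ty":0,"tz":0,"spin":0,"claw":1}]' 20
python3 - <<'E'
from h import *
o=env.get_obs(); c=np.array([.50085,-.3178]); th=np.radians(86.95)
X=np.array([np.cos(th),np.sin(th)]);Y=np.array([X[1],-X[0]]); q=o['tool_pos'][:2]-c; print('tcp',q@X,q@Y)
E
```

```text
time_s: 17.42
tool_pos: [0.5135, -0.0783, 0.1025]
tool_rot: [179.9, -0.1, 87.3]
force: [-0.3, -0.4, 0.8]
grip_width: 0.0227
grasp_force: 0.0
time_s: 18.18
tool_pos: [0.5137, -0.0829, 0.0478]
tool_rot: [179.9, -0.0, 86.9]
force: [-0.7, 0.2, -0.4]
grip_width: 0.0008
grasp_force: 0.0
tcp 0.23527386965049008 0.0003622707474781221
```

```bash
python3 -m pendant '[{"tx":-0.2,"ty":0,"tz":0,"spin":0,"claw":1},{"tx":-0.2,"ty":0,"tz":0,"spin":0,"claw":1},{"tx":-0.25,"ty":0,"tz":0,"spin":0,"claw":1},{"tx":-0.25,"ty":0,"tz":0,"spin":0,"claw":1},{"tx":-0.25,"ty":0,"tz":0,"spin":0,"claw":1},{"tx":-0.25,"ty":0,"tz":0,"spin":0,"claw":1},{"tx":-0.25,"ty":0,"tz":0,"spin":0,"claw":1},{"tx":-0.2,"ty":0,"tz":0,"spin":0,"claw":1},{"tx":-0.1,"ty":0,"tz":0,"spin":0,"claw":1}]'
python3 -m pendant '[{"tx":-0.06,"ty":0,"tz":0,"spin":0,"claw":1},{"tx":-0.06,"ty":0,"tz":0,"spin":0,"claw":1},{"tx":0,"ty":0,"tz":0,"spin":0,"claw":1}]'
python3 -m pendant '[{"tx":-0.04,"ty":0,"tz":0,"spin":0,"claw":1},{"tx":0,"ty":0,"tz":0,"spin":0,"claw":1}]'
python3 - <<'E'
from h import *
o=env.get_obs(); c=np.array([.50085,-.3178]); th=np.radians(86.95)
X=np.array([np.cos(th),np.sin(th)]);Y=np.array([X[1],-X[0]]); q=o['tool_pos'][:2]-c; print('tcp',q@X,q@Y,o['force'])
E
```

```text
time_s: 19.3
tool_pos: [0.5078, -0.1806, 0.0469]
tool_rot: [-180.0, 0.0, 86.9]
force: [2.8, 2.5, 0.5]
grip_width: 0.0008
grasp_force: 1.5
time_s: 19.68
tool_pos: [0.5073, -0.1861, 0.0469]
tool_rot: [-180.0, 0.0, 87.0]
force: [0.1, 1.2, 0.6]
grip_width: 0.0001
grasp_force: 0.7
time_s: 19.92
tool_pos: [0.5071, -0.1883, 0.0469]
tool_rot: [-180.0, 0.0, 86.9]
force: [0.1, 0.6, -0.6]
grip_width: 0.0007
grasp_force: 0.4
tcp 0.12962544849778923 -0.0006872180015647742 [ 0.05742956  0.55423563 -0.58748267]
```

Nearly there; I'll push in small steps until the stop shows in the force.

```bash
for k in 1; do python3 -m pendant '[{"tx":-0.04,"ty":0,"tz":0,"spin":0,"claw":1},{"tx":0,"ty":0,"tz":0,"spin":0,"claw":1}]'; done
python3 -m pendant '[{"tx":-0.03,"ty":0,"tz":0,"spin":0,"claw":1},{"tx":0,"ty":0,"tz":0,"spin":0,"claw":1}]'
```

```text
time_s: 20.18
tool_pos: [0.507, -0.1898, 0.0469]
tool_rot: [-179.9, -0.0, 87.0]
force: [-0.9, 2.1, 0.4]
grip_width: 0.0003
grasp_force: 0.8
time_s: 20.42
tool_pos: [0.507, -0.1899, 0.0469]
tool_rot: [-179.9, -0.1, 87.0]
force: [0.5, 5.0, 1.8]
grip_width: 0.0005
grasp_force: 2.5
```

```bash
python3 -m pendant '[{"tx":-0.06,"ty":0,"tz":0,"spin":0,"claw":1},{"tx":0,"ty":0,"tz":0,"spin":0,"claw":1},{"tx":0,"ty":0,"tz":0,"spin":0,"claw":1}]'
python3 -m pendant '[{"tx":0.3,"ty":0,"tz":0,"spin":0,"claw":1},{"tx":0.6,"ty":0,"tz":0,"spin":0,"claw":1},{"tx":0.3,"ty":0,"tz":-0.8,"spin":0,"claw":1},{"tx":0.6,"ty":0,"tz":-0.8,"spin":0,"claw":1},{"tx":1,"ty":0,"tz":-0.8,"spin":0,"claw":1},{"tx":1,"ty":0,"tz":-0.8,"spin":0,"claw":1},{"tx":1,"ty":0,"tz":0,"spin":0,"claw":1},{"tx":0,"ty":0,"tz":0,"spin":0,"claw":1},{"tx":0,"ty":0,"tz":0,"spin":0,"claw":1}]'
python3 - <<'E'
from h import *
snap('top','t7'); a=cv2.imread('pics/t7.png')[195:270,310:435]
cv2.imwrite('pics/c7.png',cv2.resize(a,None,fx=6,fy=6,interpolation=cv2.INTER_CUBIC))
E
```

```text
time_s: 20.8
tool_pos: [0.5071, -0.1899, 0.0469]
tool_rot: [-179.9, -0.3, 87.1]
force: [-1.1, 10.6, 3.4]
grip_width: 0.0004
grasp_force: 5.1
time_s: 21.92
tool_pos: [0.5197, 0.0418, 0.2049]
tool_rot: [-180.0, 0.1, 86.9]
force: [1.2, 0.2, 0.0]
grip_width: 0.0003
grasp_force: 0.0
```

View pics/c7.png

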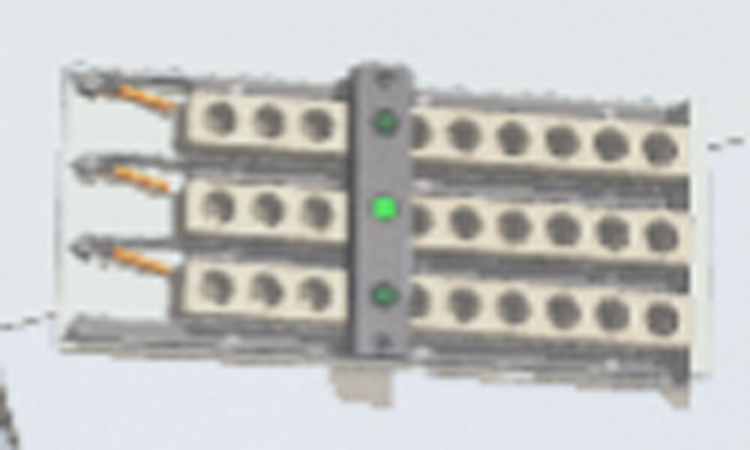

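The rack is flush with its neighbours: its first hole is at (216,207) and its last at (661,236). All three catches stand out at the same angle, and the neighbouring racks have not moved.

```bash
python3 -c "
from cell import env
print(env.sign_off())"
```

```text
the job is handed in; nothing more can be done
None
```

The vial rack is fully home in the middle (green-lamp) lane with its catch sprung back behind it, the neighbouring racks look unmoved in the last top view, and I handed the job in at about 22 s; the sign-off gave no verdict.

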